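# Set the detector stand-off over a lead pot and hold it

## Robot

A 6-joint arm with a two-finger parallel gripper is mounted at the origin on a cart in front of the work surface, level with it; the furniture and walls round the work are solid. World frame = base frame: x ahead of the robot, y to its left, z up, the work surface at z = 0. Lengths are in m, angles in degrees, forces in N, time in s.
With the tool pointing down it reaches from about 0.4 to 0.825 m from the base axis. Payload 7 kg.
Tool frame: the origin (TCP) lies between the finger pads; the fingertips stand ctrl.tip_extent ahead of it and the grasp point (between the pads) lies 2 mm behind it (ctrl.tip_extent is the distance from the TCP to the fingertips, in m); z points along the fingers, y is the direction in which the jaws open and shut (so a half turn about z gives the same grasp; the last joint's range is limited). The gripper opens to 88 mm and grips with 3 to 60 N. Pads are 19 mm wide; open, the fingers measure 130 mm over their backs; the gripper's body (78 mm by 193 mm) begins 47 mm behind the grasp point.
Start: joints at [-56.488, 20.546, 0.682, 0, -70.136, -16.507], TCP at [0.197, -0.645, 0.244] pointing down, gripper open.
Joint ranges: [-176.03, 176.03], [-82.01, 121.73], [-58.28, 71.71], [-173.87, 95.51], [-174.79, -0.11], [-173.66, 173.66]. Speed limits (degrees/s): [136.94, 136.94, 172.46, 180, 180, 180].

## Interface

Orientations are given as [roll, pitch, yaw] about the fixed x, y, z axes, in that order (R = Rz(yaw) Ry(pitch) Rx(roll)).
In Python, from plant import ctrl gives the robot as it stands.
- The arm moves only by the shell command python3 -m handwheel 'ROWS' [OPENING]. ROWS is JSON, a list of rows, each a list of 6 numbers: the shift along the tool's x, y, z in m, then the turn, a rotation vector about the tool's x, y, z in rad. In form: [[dx, dy, dz, ax, ay, az], ...]. A call has 1 to 8 rows; each row is the pose to reach, as a shift and turn from the pose commanded when the call began, along the tool's axes at that moment; what a row does not reach only later rows make up. A row lasts 1/8 s, in which the tool goes at most 62.5 mm and 10.7 degrees, less where a joint would pass 70% of its speed; a pose out of reach is approached as far as the arm can. A call with a gripper value outside its range is refused whole. OPENING is the closure, from -1 (fully open) to 1 (shut), so that 0 is half open, set as the call begins (- or left out, the last holds). The fingers move at their own pace and stop on an object; the grip force is fixed at half the most. Time passes only in rows, so rows that repeat a pose let the fingers close. It gives the time, the measured TCP pose, the force and the opening at its end, in the units of the state.
- ctrl.get_obs(): the state, without advancing time (a new reading comes with each control period).
- ctrl.snapshot(name): name is "scene" or "top" or "wrist"; returns a dict with "img" (384x512x3 uint8, blue, green, red), "fx", "fy", "cx", "cy" (pixels), "R" (3x3) and "t" (3): a world point X has camera coordinates R X + t. Camera axes: x right, y down, z forward; pixel columns grow to the right and rows downward; lengths in m; the calibration is good to about 2 mm. A picture is of the moment at which its call begins. There is no depth.
- ctrl.close_job(): hands the job in, once; it reports no verdict.
The state is a dict: "clock": time; "joint_pos": joint angles; "qvel": joint speeds; "tau": joint torques, N m; "tool_pos": TCP position; "orientation": TCP orientation; "force": force on the tool from outside, world axes, zero at the start; "moment": the same for the moment, N m; "opening": finger opening in m.
Only numpy, scipy, OpenCV 4.12 (cv2) and the standard library are available. Lean on these libraries where they do the work, as an engineer would, in place of code of your own. Each camera call takes 0.05 s, during which the arm holds its last target.

## Task

Get the smaller of the two lead pots ready for a reading: set it down upright inside the ring seat of the stand-off gauge (do not drop it) and let go of it. Then draw the gauge's sprung rod out of its tube by the upright knob until its pointer lines up with the mark fin of the sliding index, and finish while still holding it there against the spring. Do not shift the index, the other pot or the other things on the worktop.

Things in the scene. Friction and masses are not known exactly. Their poses are not given: they have to be found in the camera images.
- gauge: Stand-off gauge, fixed to the worktop: aluminium plate 180 (its x) by 340 (y) by 10 mm. Origin: centre of its underside; z up. A steel tube (29 mm across, top at z = 60 mm) lies along y at x = -15 mm, from y = -160 to -5 mm; the rod comes out of its +y end (left). The scale bar with the index lies along y at x = -72 mm (nearest the robot), up to 34 mm high.
- seat (a point): Centre of the ring seat's floor, which is the plate's top, 10 mm above the worktop; it is at x = 58, y = -110 mm in the gauge's frame and shares the gauge's axes. Ring: 50 mm inside, 62 mm outside diameter, 8 mm high above the floor. The tube's side is 58 mm from this point, towards the robot.
- small_pot: The smaller lead pot: upright cylinder 42 mm in diameter, 78 mm high with the small round knob on its top; straight-sided body up to about 50 mm, shut lid fixed. About 0.6 kg. Origin: centre of its underside; z up.
- large_pot: The larger lead pot, same shape, 50 mm in diameter, 92 mm high; a bystander. Origin: centre of its underside.
- pull_rod: Sprung rod with grey crosshead, knob, pointer and a black detector head (32 mm across, at gauge x = 58 mm, top 66 mm above the worktop). Starts fully in; draws out along the gauge's +y, end stop at 130 mm, mark 55 to 105 mm from the start. The spring pulls back with 4 N at the start and 0.4 N more a cm. Origin: on the knob's axis, 62 mm above the worktop; z up, y the pulling direction.
- knob_grip (a point): On the axis of the rod's upright pull knob, at mid height, 100 mm above the worktop: a black ribbed round handle 24 mm in diameter, from 76 to 124 mm above the worktop, free all round. Travels with the rod.
- pointer_tip (a point): Tip of the thin dark steel pointer that reaches from the crosshead to the scale, 33 mm above the worktop; at the start at x = -55, y = 35 mm in the gauge's frame; it travels with the rod and always has the same y in the gauge's frame as the knob's axis.
- index_mark (a point): End of the index's mark, a 3 mm thick dark steel fin on a black saddle on the scale bar, pointing at the rod, 33 mm above the worktop. The index sits stiffly (about 6 N to move), is set beforehand differently each time, and must stay. Axes as the gauge's; aligned when pointer_tip has the same y along the gauge.
- survey_meter: Yellow and black hand meter, 120 x 66 x 56 mm, bystander left of the gauge. Origin: centre of its underside.
- syringe_shield: White and grey upright syringe shield, 36 mm in diameter, 78 mm high, bystander at the right. Origin: centre of its underside.
- vial: Capped vial, 28 mm in diameter, 57 mm high, bystander at the right. Origin: centre of its underside.
Mind the look-alikes: they are no part of the job. Leave any orange or purple look-alike of the small_pot alone.

How it is judged (in metres and radians):
On the way, in this order (a step that is already met when the one before it is completed fails the run):
1. the smaller pot stands upright in the ring seat and is let go (horizontal distance between small_pot and seat below 0.008 m and angle between small_pot's own z axis and vertical below 0.08 rad and z of small_pot in the frame of seat between -0.004 and 0.004 m and contact force between the fingers and small_pot below 0.2 N and linear speed of small_pot below 0.02 m/s), for 0.2 s.
2. the rod is drawn out by its knob to the index mark and held (y of pointer_tip in the frame of index_mark between -0.004 and 0.004 m and contact force between the fingers and pull_rod above 2 N and linear speed of pull_rod below 0.01 m/s), for 0.4 s.
At the end, for the whole second after the job is handed in: The pointer is within 4 mm of the index mark along the gauge and still, with the fingers pressing on the rod or its knob with over 2 N; the smaller pot stands on the seat's floor (within 4 mm in height, 8 mm of the centre, tilted less than 0.08 rad), at rest and untouched by the fingers (all of step 1 and all of step 2); the arm keeps its last pose, push and grip.
It fails at once if the index is shifted on its scale by more than 4 mm (distance of index_mark from where it was at the start of the episode above 0.004 m).
It fails at once if the smaller pot is dropped (falls free faster than 0.6 m/s) or tipped by more than 0.6 rad (angle between small_pot's own z axis and vertical above 0.6 rad or (linear speed of small_pot above 0.6 m/s and contact force between the fingers and small_pot below 0.05 N)).
It fails at once if the other pot, the meter, the syringe shield or the vial is moved by more than 20 mm (distance of any of large_pot, survey_meter, syringe_shield, vial from where it was at the start of the episode above 0.02 m).
It also fails if it takes over 48 s, if anything falls off the work surface, if the arm or the gripper's body presses on something with over 40 N, if the wrist force passes 120 N, or if a joint passes its speed limit or range.

## Working session

There is one attempt and no reset: what is moved stays moved. The work goes in short steps, Python scripts to look and compute and a shell command to move; the robot and the scene stay as the last step left them, time stands still between calls to the robot, and variables do not carry over. Pictures are saved under pics/ and viewed, and the job is handed in when it is done.

```bash
mkdir -p pics; ls
python3 - <<'E'
from plant import ctrl
import cv2
print(ctrl.get_obs(), ctrl.tip_extent)
for n in ["scene","top","wrist"]:
    s=ctrl.snapshot(n); cv2.imwrite(f"pics/{n}0.png",s["img"]); print(n,s["fx"],s["fy"],s["cx"],s["cy"],s["R"],s["t"])
E
```

```text
pics
{'clock': 0.0, 'joint_pos': array([-5.64895308e+01,  2.05927228e+01,  6.34622951e-01, -2.08231166e-02,
       -7.01350443e+01, -1.65061299e+01]), 'qvel': array([-0.00191015, -0.07320942, -0.02113494, -0.07270489,  0.01901531,
       -0.03647213]), 'tau': array([ 1.10818610e-04, -5.82724214e+01,  2.93062305e+01,  6.99745148e+00,
        7.05741797e-03, -1.54878280e-04]), 'tool_pos': array([ 0.19724288, -0.64506721,  0.24261236]), 'orientation': array([ 1.79905132e+02, -7.69833013e-03, -1.63002746e+02]), 'force': array([-0.47481753, -0.75661408, -0.2799376 ]), 'moment': array([-0.01786709, -0.02010493,  0.04143573]), 'opening': 0.08739199245935572} 0.017
scene 417.4065114079724 417.4065114079724 255.01170884822002 188.5934726218752 [[ 0.99184634 -0.12740921  0.00278148]
 [-0.08447282 -0.67362706 -0.73422812]
 [ 0.09542111  0.72800651 -0.67889714]] [-0.49198597  0.09172166  1.41711276]
top 451.52560970659493 451.52560970659493 252.6411184961647 193.43042919886392 [[-0.0247335  -0.99966938 -0.00702674]
 [-0.98506487  0.02556903 -0.17027456]
 [ 0.17039793  0.00271031 -0.9853716 ]] [-0.02348436  0.52840667  1.5831688 ]
wrist 321.6258135896003 321.6258135896003 247.05398597873352 187.92420106222536 [[-0.29187615  0.95645537  0.00119931]
 [ 0.9170359   0.27949002  0.28448286]
 [ 0.27175996  0.08413358 -0.95868038]] [ 0.67485892 -0.03521176  0.39148093]
```

View pics/scene0.png

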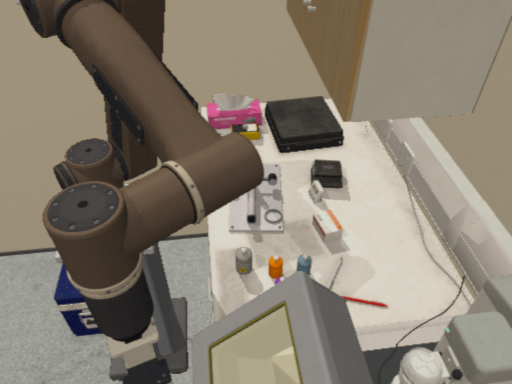

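View pics/top0.png

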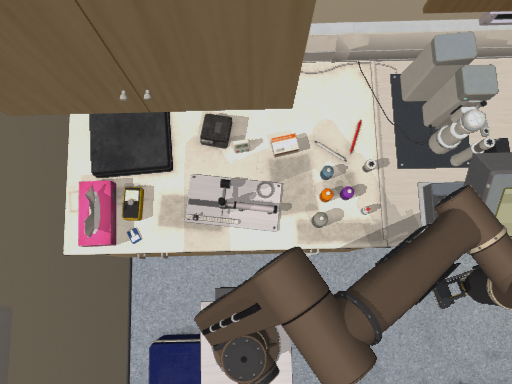

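View pics/wrist0.png

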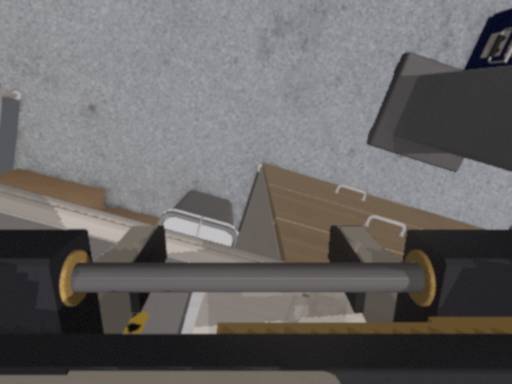

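```bash
cat > h.py <<'E'
import numpy as np, cv2
from plant import ctrl
def ray(s,u,v,z):
    K=np.array([[s["fx"],0,s["cx"]],[0,s["fy"],s["cy"]],[0,0,1]])
    R=np.array(s["R"]);t=np.array(s["t"])
    d=R.T@np.linalg.solve(K,[u,v,1]); c=-R.T@t
    return c+d*(z-c[2])/d[2]
def proj(s,X):
    c=np.array(s["R"])@np.array(X,float)+np.array(s["t"])
    return np.array([s["fx"]*c[0]/c[2]+s["cx"],s["fy"]*c[1]/c[2]+s["cy"]])
def crop(s,name,u0,v0,u1,v1,k):
    im=cv2.resize(s["img"][v0:v1,u0:u1],None,fx=k,fy=k,interpolation=cv2.INTER_CUBIC)
    for u in range((u0+9)//10*10,u1,10):
        cv2.line(im,((u-u0)*k,0),((u-u0)*k,6 if u%50 else 16),(0,0,255),1)
        if u%20==0: cv2.putText(im,str(u),((u-u0)*k,20),0,.35,(0,0,255),1)
    for v in range((v0+9)//10*10,v1,10):
        cv2.line(im,(0,(v-v0)*k),(6,(v-v0)*k),(0,0,255),1)
        if v%20==0: cv2.putText(im,str(v),(8,(v-v0)*k+4),0,.35,(0,0,255),1)
    cv2.imwrite("pics/"+name,im)
E
python3 - <<'E'
from h import *
s=ctrl.snapshot("top"); np.save("top.npy",s,allow_pickle=True)
crop(s,"topA.png",180,165,290,240,7); crop(s,"topB.png",290,140,390,240,6)
s=ctrl.snapshot("scene"); np.save("scene.npy",s,allow_pickle=True)
crop(s,"scA.png",220,155,380,290,5)
E
```

```text
(no output)
```

View pics/topA.png

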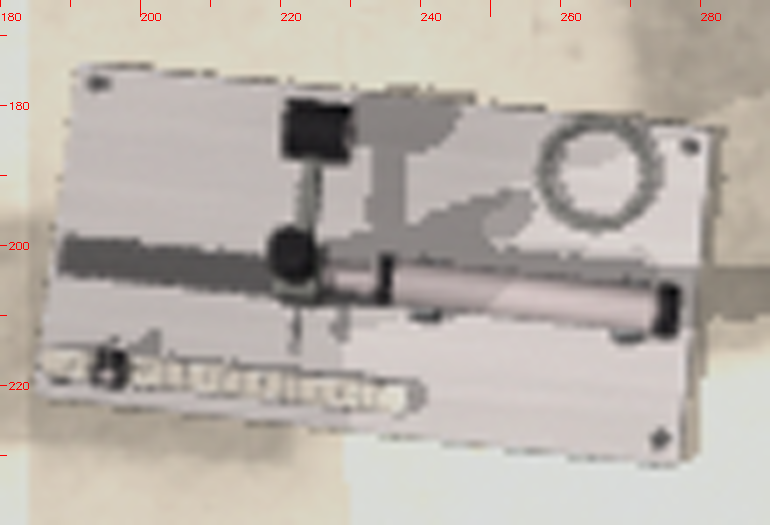

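View pics/topB.png

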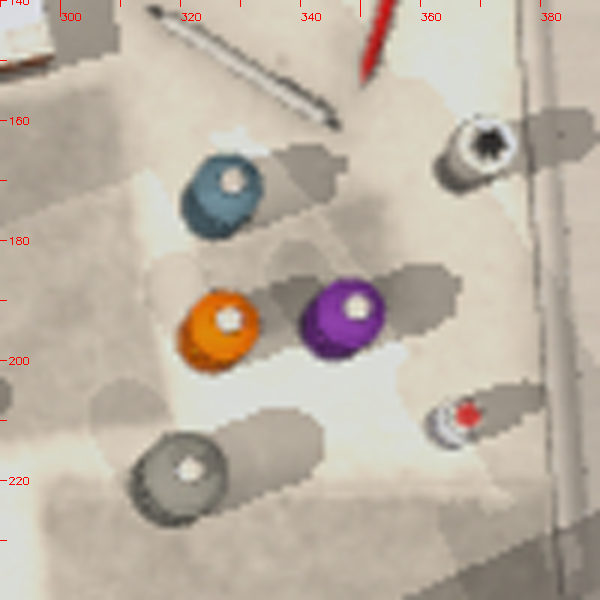

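View pics/scA.png

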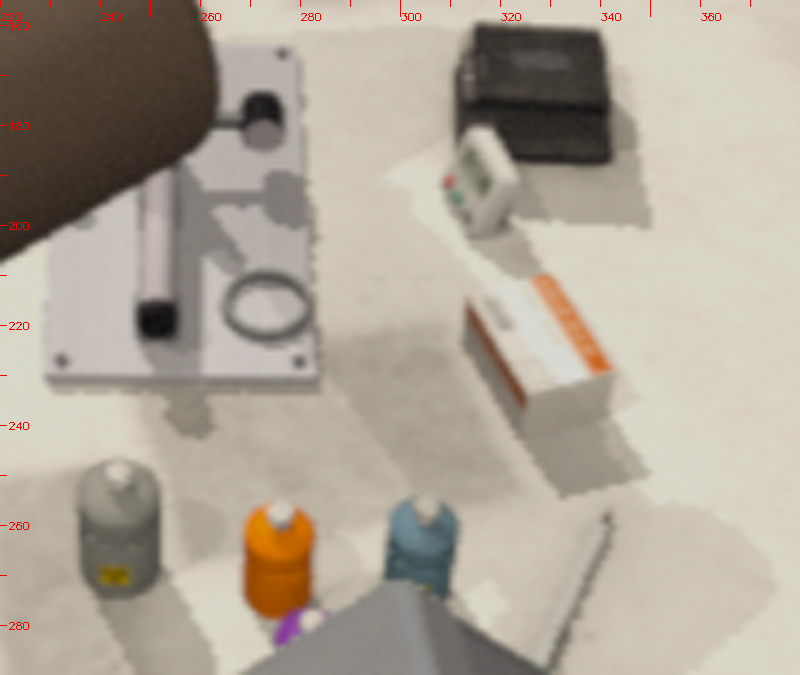

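Run:
```python
from h import *
from scipy.optimize import least_squares
s=np.load("top.npy",allow_pickle=True).item(); sc=np.load("scene.npy",allow_pickle=True).item()
px=lambda u,v:(180+u/7,165+v/7)
# gauge frame pts: +y is image left, +x image up
P=[((.09,.17,.01),px(78,64)),((.09,-.17,.01),px(716,126)),((-.09,-.17,.01),px(688,465)),((-.09,.17,.01),px(40,400)),((.058,-.11,.018),px(600,172)),((-.055,.035,.033),px(296,348))]
Q=[((.058,-.11,.018),(220+267/5,155+304/5)),((.09,-.17,.01),(220+317/5,155+380/5)),((-.09,-.17,.01),(220+45/5,155+379/5))]
def G(p,X): 
    c,n=np.cos(p[2]),np.sin(p[2]); return np.array([p[0]+c*X[0]-n*X[1],p[1]+n*X[0]+c*X[1],X[2]])
f=lambda p:np.concatenate([proj(s,G(p,X))-u for X,u in P]+[proj(sc,G(p,X))-u for X,u in Q])
r=least_squares(f,[.5,.1,0]);p=r.x
print(p,np.degrees(p[2]));print(r.fun.reshape(-1,2).round(2))
print("seat",G(p,(.058,-.11,.01)),"knob",G(p,(-.015,.035,.1)))
t=lambda u,v:(290+u/6,140+v/6)
for n,u,z in [("blue",t(232,180),.074),("grey",t(189,468),.087),("orange",t(229,318),.074),("purple",t(357,307),.074),("shield",t(489,143),.078),("vial",t(467,415),.057)]: print(n,ray(s,*u,z)[:2].round(4))
print("blue sc",ray(sc,220+427/5,155+508/5,.074), "grey sc",ray(sc,220+118/5,155+474/5,.087),"ring top", ray(s,*px(600,172),.018), "ring sc",ray(sc,*Q[0][1],.018))
for n,u in [("idx",(105,368)),("idx2",(118,330))]: 
    X=ray(s,*px(*u),.034);d=X[:2]-p[:2];c,nn=np.cos(p[2]),np.sin(p[2]);print(n,c*d[0]+nn*d[1],-nn*d[0]+c*d[1])
```

```text
[ 0.50263464  0.03117958 -0.12381485] -7.094068190343674
[[ 0.31 -0.15]
 [ 0.34 -0.25]
 [-0.01 -0.27]
 [-0.26 -0.14]
 [-0.01 -0.3 ]
 [ 0.52  0.63]
 [-0.12 -0.37]
 [ 0.31 -0.48]
 [-0.69 -0.22]]
seat [ 0.54660577 -0.08514127  0.01      ] knob [0.49207192 0.06776413 0.1       ]
blue [ 0.6005 -0.3103]
grey [ 0.4276 -0.2741]
orange [ 0.5173 -0.3041]
purple [ 0.5219 -0.3799]
shield [ 0.6181 -0.4634]
vial [ 0.4583 -0.4445]
blue sc [ 0.6019082  -0.30989861  0.074     ] grey sc [ 0.42758871 -0.27345262  0.087     ] ring top [ 0.54548317 -0.08513967  0.018     ] ring sc [ 0.54672657 -0.0868826   0.018     ]
idx -0.07294634713539747 0.13372555542977568
idx2 -0.05272669053861481 0.12942443347405239
```

```bash
cat >> h.py <<'E'
from scipy.spatial.transform import Rotation as Ro
def rel(x,y,z,yaw):
    o=ctrl.get_obs(); R=Ro.from_euler("xyz",o["orientation"],degrees=True)
    d=R.inv().apply(np.array([x,y,z])-o["tool_pos"])
    w=(R.inv()*Ro.from_euler("xyz",[180,0,yaw],degrees=True)).as_rotvec()
    print(np.r_[d,w].round(4).tolist(), o["clock"])
E
python3 - <<'E'
from h import *
rel(.601,-.310,.17,-187.1)
s=np.load("top.npy",allow_pickle=True).item()
for z in(.2,.4,.6): print(z,ray(s,470,190,z),ray(s,300,100,z))
E
```

```text
[-0.4841, 0.2026, 0.0732, 0.0007, -0.0003, 0.4207] 0.25
0.2 [ 0.49385541 -0.74413819  0.2       ] [ 0.81680478 -0.20508235  0.2       ]
0.4 [ 0.46023878 -0.64717988  0.4       ] [ 0.73863784 -0.18248587  0.4       ]
0.6 [ 0.42662215 -0.55022157  0.6       ] [ 0.6604709  -0.15988938  0.6       ]
```

```bash
python3 -m handwheel '[[-0.036,0.032,0,0,0,0],[-0.073,0.064,0,0,0,0],[-0.11,0.096,0,0,0,0.1],[-0.147,0.128,0,0,0,0.2],[-0.2,0.14,0.02,0,0,0.3],[-0.25,0.15,0.03,0,0,0.42],[-0.30,0.16,0.04,0,0,0.42],[-0.35,0.175,0.05,0,0,0.42]]' -1
python3 -m handwheel '[[0,0,0,0,0,0]]'
python3 - <<'E'
from h import *
rel(.601,-.310,.17,-187.1)
E
```

```text
clock: 1.25
tool_pos: [0.4823, -0.3749, 0.1933]
orientation: [-180.0, 0.0, 172.9]
force: [-0.4, -0.7, -0.2]
opening: 0.0875
clock: 1.38
tool_pos: [0.4831, -0.3736, 0.1922]
orientation: [180.0, -0.1, 173.1]
force: [-0.6, 0.2, -0.5]
opening: 0.088
[-0.1095, 0.0773, 0.0221, 0.0006, -0.0015, 0.0042] 1.375
```

```bash
python3 -m handwheel '[[-0.037,0.026,0,0,0,0],[-0.074,0.052,0,0,0,0],[-0.1095,0.077,0.01,0,0,0],[-0.1095,0.077,0.02,0,0,0],[-0.1095,0.077,0.02,0,0,0]]'
python3 - <<'E'
from h import *
for n in["wrist","top","scene"]:
    s=ctrl.snapshot(n); np.save(n+".npy",s,allow_pickle=True)
    if n=="wrist": cv2.imwrite("pics/w1.png",s["img"])
    if n=="top": crop(s,"top1.png",180,140,390,240,3)
    if n=="scene": crop(s,"sc1.png",200,155,380,300,4)
E
```

```text
clock: 2.0
tool_pos: [0.5979, -0.3129, 0.1724]
orientation: [180.0, -0.1, 172.9]
force: [0.1, -1.0, 0.1]
opening: 0.0876
```

View pics/w1.png

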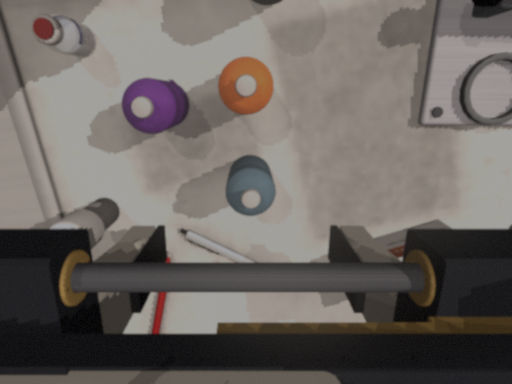

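View pics/sc1.png

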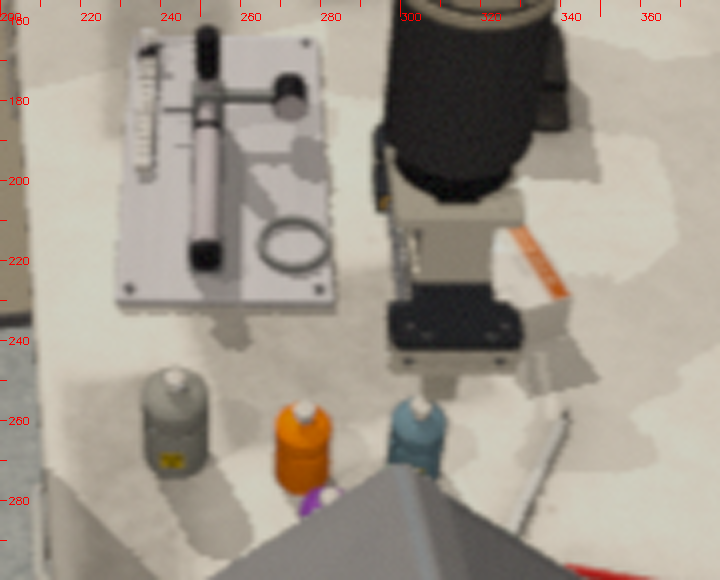

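Run:
```python
from h import *
w=np.load("wrist.npy",allow_pickle=True).item()
print(ray(w,251,199,.074),ray(w,246,86,.074),ray(w,495,89,.018))
rel(.601,-.310,.17,-187.1); print(proj(w,[.601,-.31,.074]))
```

```text
[ 0.60064668 -0.31098205  0.074     ] [ 0.51601828 -0.3043335   0.074     ] [ 0.54444926 -0.08700845  0.018     ]
[-0.0021, 0.0039, 0.0043, -0.0003, 0.0005, -0.0002] 2.15
[252.29228514 199.27652288]
```

```bash
python3 -m handwheel '[[-0.002,0.003,0,0,0,0],[-0.002,0.003,0.04,0,0,0],[-0.002,0.003,0.08,0,0,0],[-0.002,0.003,0.08,0,0,0],[-0.002,0.003,0.08,0,0,0]]'
python3 - <<'E'
from h import *
rel(.601,-.3105,.036,-187.1)
E
```

```text
clock: 2.78
tool_pos: [0.6023, -0.3106, 0.0954]
orientation: [-180.0, 0.1, 173.0]
force: [-0.2, 0.4, 0.5]
opening: 0.0878
[0.0014, -0.0, 0.0594, -0.0008, 0.0018, 0.001] 2.775
```

```bash
python3 -m handwheel '[[0,0,0.03,0,0,0],[0,0,0.058,0,0,0],[0,0,0.058,0,0,0],[0,0,0.058,0,0,0]]'
python3 -m handwheel '[[0,0,0,0,0,0],[0,0,0,0,0,0],[0,0,0,0,0,0],[0,0,0,0,0,0],[0,0,0,0,0,0],[0,0,0,0,0,0]]' 1
python3 - <<'E'
from h import *
print(ctrl.get_obs()["opening"])
s=ctrl.snapshot("wrist"); cv2.imwrite("pics/w2.png",s["img"])
E
```

```text
clock: 3.28
tool_pos: [0.6028, -0.3106, 0.0379]
orientation: [-180.0, 0.2, 173.0]
force: [-0.7, 0.7, 1.1]
opening: 0.0876
clock: 4.03
tool_pos: [0.6013, -0.3103, 0.0356]
orientation: [-180.0, -0.0, 172.9]
force: [-0.1, -1.4, 0.5]
opening: 0.0407
0.040675102352505245
```

View pics/w2.png

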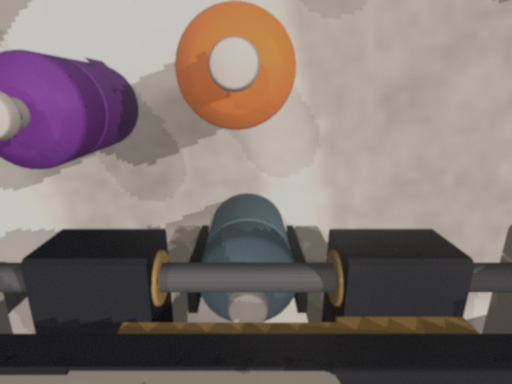

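```bash
python3 -m handwheel '[[0,0,-0.02,0,0,0],[0,0,-0.05,0,0,0],[0,0,-0.08,0,0,0],[0,0,-0.08,0,0,0],[0,0,-0.08,0,0,0]]' 1
python3 - <<'E'
from h import *
rel(.546,-.086,.115,-187.1)
E
```

```text
clock: 4.7
tool_pos: [0.6002, -0.3094, 0.1135]
orientation: [179.9, -0.2, 172.9]
force: [-0.4, -0.1, -6.3]
opening: 0.0412
[0.0814, 0.215, -0.0011, 0.0012, -0.0026, 0.0001] 4.7
```

```bash
python3 -m handwheel '[[0.005,0.025,0,0,0,0],[0.01,0.065,0,0,0,0],[0.015,0.105,0,0,0,0],[0.02,0.145,0,0,0,0],[0.022,0.185,0,0,0,0],[0.024,0.215,0,0,0,0],[0.024,0.215,0,0,0,0],[0.024,0.215,0,0,0,0]]'
python3 - <<'E'
from h import *
s=ctrl.snapshot("wrist"); np.save("wrist.npy",s,allow_pickle=True);cv2.imwrite("pics/w3.png",s["img"])
o=ctrl.get_obs();print(o["tool_pos"],o["orientation"])
E
```

```text
clock: 5.7
tool_pos: [0.6031, -0.0938, 0.114]
orientation: [-180.0, -0.1, 173.0]
force: [-0.0, -0.4, -5.7]
opening: 0.041
[ 0.60323064 -0.09420433  0.11431373] [-1.79975158e+02 -1.21179432e-01  1.72914994e+02]
```

View pics/w3.png

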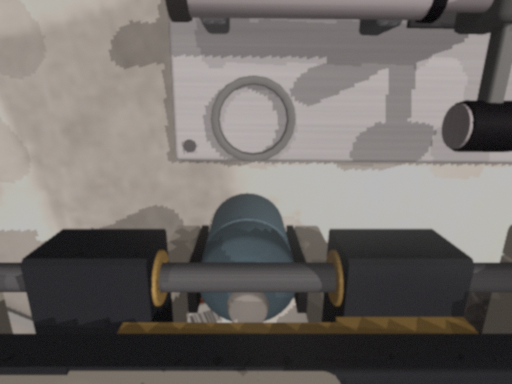

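Run:
```python
from h import *
w=np.load("wrist.npy",allow_pickle=True).item()
print("cam",-np.array(w["R"]).T@w["t"])
for v in(118,119):print(ray(w,252.5,v,.018), ray(w,252.5,v,.014))
o=ctrl.get_obs();p=o["tool_pos"];zb=p[2]-.036
a=np.linspace(0,2*np.pi,100)
for dx in(-.004,0,.004):
  for z in (zb,zb+.05):
    C=np.array([proj(w,[p[0]+dx+.021*np.cos(t),p[1]+.021*np.sin(t),z]) for t in a]);print(dx,z,C.min(0),C.max(0))
  print("knob",proj(w,[p[0]+dx,p[1],zb+.078]))
```

```text
cam [ 0.52619891 -0.0850831   0.25602585]
[ 0.54371937 -0.08346777  0.018     ] [ 0.5440138  -0.08344063  0.014     ]
[ 0.54442533 -0.08355194  0.018     ] [ 0.54473162 -0.08352621  0.014     ]
-0.004 0.0783137250704965 [211.86480869 188.45227647] [282.51792188 254.12612165]
-0.004 0.1283137250704965 [199.98845926 221.68162307] [294.30779066 305.8266392 ]
knob [247.10727613 305.21271996]
0 0.0783137250704965 [212.89361432 195.01812294] [283.13510822 259.92857654]
0 0.1283137250704965 [201.45139483 230.25283195] [295.03859683 313.09517406]
knob [248.45428427 314.5145296 ]
0.004 0.0783137250704965 [213.91050278 201.50555167] [283.74514574 265.66584986]
0.004 0.1283137250704965 [202.8917955  238.68650093] [295.75814648 320.25620014]
knob [249.77586397 323.64074231]
```

Run:
```python
from h import *
rel(.546,-.085,.068,-187.1)
```

```text
[0.0578, 0.0021, 0.0464, -0.0004, -0.0021, 0.0003] 5.75
```

```bash
python3 -m handwheel '[[0.025,0.002,0,0,0,0],[0.0575,0.002,0,0,0,0],[0.0575,0.002,0,0,0,0],[0.0575,0.002,0.025,0,0,0],[0.0575,0.002,0.045,0,0,0],[0.0575,0.002,0.045,0,0,0],[0.0575,0.002,0.045,0,0,0]]'
python3 - <<'E'
from h import *
for n in["wrist","top","scene"]:
    s=ctrl.snapshot(n); np.save(n+".npy",s,allow_pickle=True)
    if n=="wrist": cv2.imwrite("pics/w4.png",s["img"])
    if n=="top": crop(s,"top4.png",180,140,310,240,5)
    if n=="scene": crop(s,"sc4.png",200,155,320,255,6)
o=ctrl.get_obs();print(o["tool_pos"],o["orientation"])
E
```

```text
clock: 6.62
tool_pos: [0.5479, -0.0852, 0.0711]
orientation: [-180.0, 0.0, 172.9]
force: [-0.5, 1.0, -4.7]
opening: 0.041
[ 0.54788246 -0.08480912  0.07145052] [1.79979332e+02 8.88215574e-02 1.72931881e+02]
```

View pics/w4.png

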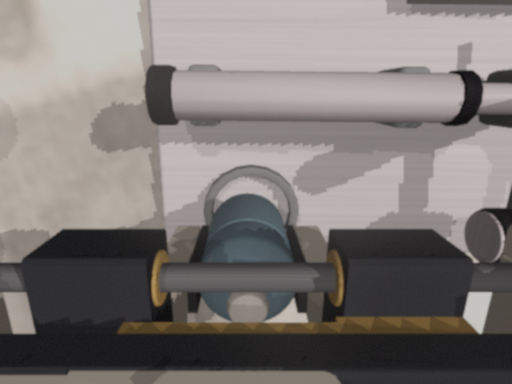

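View pics/sc4.png

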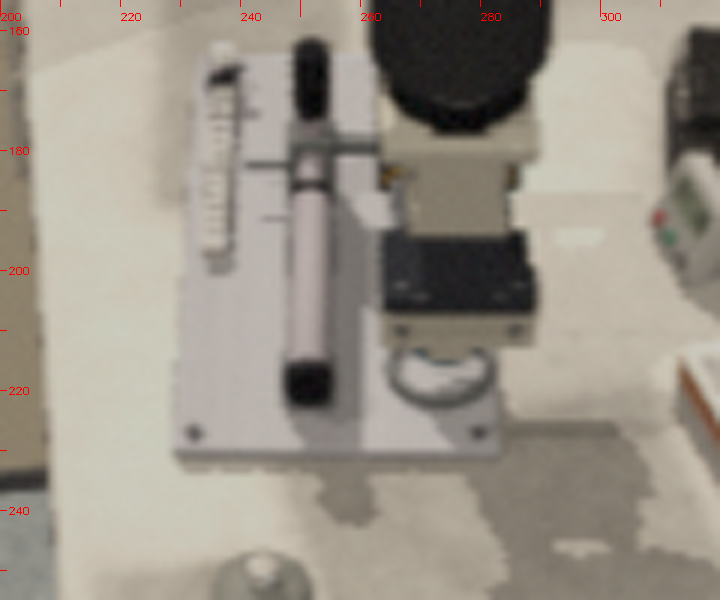

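Run:
```python
from h import *
from scipy.optimize import least_squares
w=np.load("wrist.npy",allow_pickle=True).item()
a=np.linspace(0,2*np.pi,200)
def C(x,y,z,r): return np.array([proj(w,[x+r*np.cos(t),y+r*np.sin(t),z]) for t in a])
def f(p):
    c=C(p[0],p[1],.018,.031); return [c[:,0].min()-203,c[:,0].max()-299,c[:,1].min()-165]
r=least_squares(f,[.546,-.086]);print("ring",r.x,r.fun)
o=ctrl.get_obs();p=o["tool_pos"];zb=p[2]-.036
def g(q):
    c=C(q[0],q[1],zb,.021); return [c[:,1].min()-193.5, (C(q[0],q[1],zb+.05,.021)[:,0].min()+C(q[0],q[1],zb+.05,.021)[:,0].max())/2-249]
r2=least_squares(g,p[:2]);print("pot",r2.x,p,"shift",r.x-r2.x)
rel(p[0]+(r.x-r2.x)[0],p[1]+(r.x-r2.x)[1],.05,-187.1)
```

```text
ring [ 0.54446012 -0.08312608] [-6.98442337e-04  6.98392400e-04  5.82974242e-05]
pot [ 0.54720688 -0.08512693] [ 0.54788246 -0.08480912  0.07145052] shift [-0.00274676  0.00200085]
[0.003, 0.0016, 0.0214, 0.0004, 0.0016, 0.0006] 6.775
```

```bash
python3 -m handwheel '[[0.0024,0.001,0,0,0,0],[0.0024,0.001,0.01,0,0,0],[0.0024,0.001,0.016,0,0,0],[0.0024,0.001,0.016,0,0,0],[0.0024,0.001,0.016,0,0,0]]'
python3 - <<'E'
from h import *
s=ctrl.snapshot("wrist"); np.save("wrist.npy",s,allow_pickle=True); crop(s,"w5.png",180,150,330,260,5)
o=ctrl.get_obs();print(o["tool_pos"],o["orientation"])
E
```

```text
clock: 7.4
tool_pos: [0.545, -0.0834, 0.0545]
orientation: [-180.0, -0.0, 172.9]
force: [0.1, 0.4, -5.4]
opening: 0.0407
[ 0.54511732 -0.083388    0.05461564] [-1.79997325e+02  8.44075211e-03  1.72951204e+02]
```

View pics/w5.png

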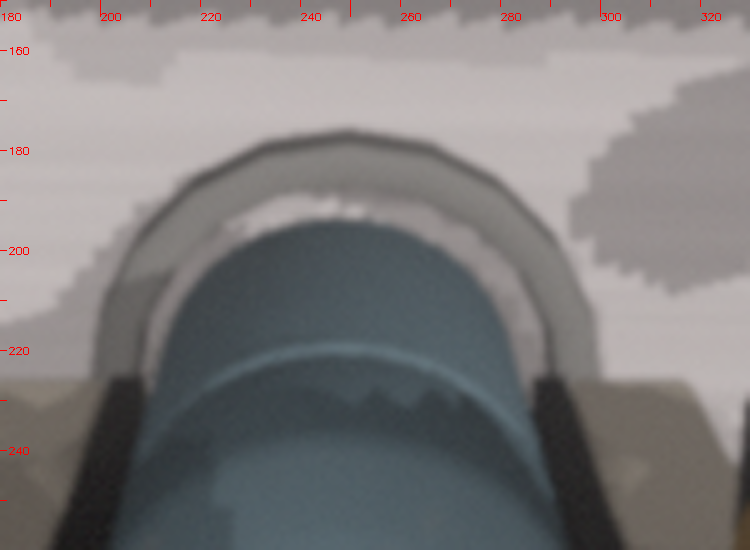

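```bash
python3 -m handwheel '[[-0.0007,0.0008,0,0,0,0],[-0.0007,0.0008,0.002,0,0,0],[-0.0007,0.0008,0.004,0,0,0],[-0.0007,0.0008,0.006,0,0,0],[-0.0007,0.0008,0.006,0,0,0],[-0.0007,0.0008,0.007,0,0,0],[-0.0007,0.0008,0.007,0,0,0]]'
python3 - <<'E'
from h import *
s=ctrl.snapshot("wrist"); crop(s,"w6.png",180,150,330,260,5)
o=ctrl.get_obs();print(o["tool_pos"],o["force"])
E
```

```text
clock: 8.32
tool_pos: [0.5457, -0.0827, 0.0475]
orientation: [-180.0, -0.0, 172.9]
force: [0.4, 0.6, -5.8]
opening: 0.0409
[ 0.54569561 -0.08273718  0.04755924] [-0.40951146 -0.76124229 -5.75205021]
```

View pics/w6.png

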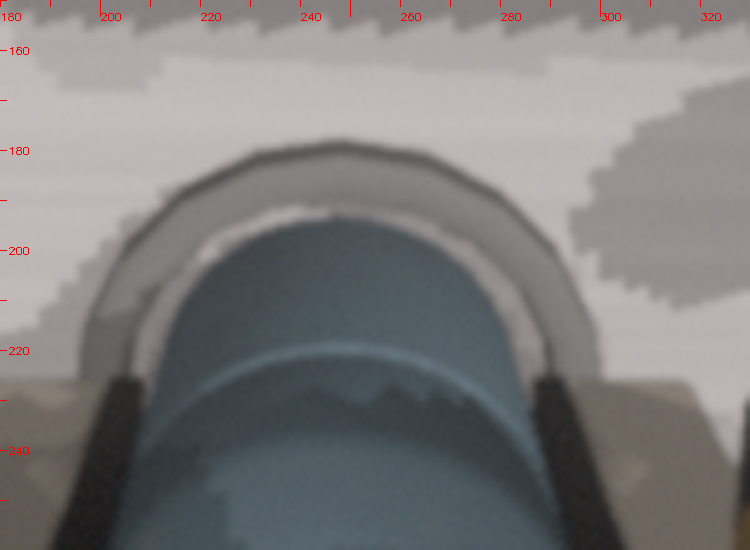

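```bash
python3 -m handwheel '[[-0.0004,0,0.0007,0,0,0],[-0.0004,0,0.0014,0,0,0],[-0.0004,0,0.0014,0,0,0],[-0.0004,0,0.0014,0,0,0]]'; python3 -m handwheel '[[0,0,0.0003,0,0,0],[0,0,0.0006,0,0,0],[0,0,0.0006,0,0,0]]'
```

```text
clock: 8.88
tool_pos: [0.5461, -0.0828, 0.0462]
orientation: [-180.0, -0.0, 172.9]
force: [0.4, -0.6, -5.5]
opening: 0.0407
clock: 9.25
tool_pos: [0.5461, -0.0828, 0.0456]
orientation: [180.0, 0.0, 172.9]
force: [0.2, -0.5, -5.9]
opening: 0.0403
```

```bash
python3 -m handwheel '[[0,0,0.0004,0,0,0],[0,0,0.0008,0,0,0],[0,0,0.0008,0,0,0]]'; python3 -m handwheel '[[0,0,0.0004,0,0,0],[0,0,0.0008,0,0,0],[0,0,0.0008,0,0,0]]'
```

```text
clock: 9.62
tool_pos: [0.5462, -0.0828, 0.0455]
orientation: [-180.0, 0.0, 173.0]
force: [-3.3, 0.5, 4.6]
opening: 0.0408
clock: 10.0
tool_pos: [0.5462, -0.0828, 0.0455]
orientation: [-180.0, 0.0, 173.0]
force: [-6.9, 2.2, 12.7]
opening: 0.0412
```

```bash
python3 -m handwheel '[[0,0,-0.0008,0,0,0],[0,0,-0.0012,0,0,0],[0,0,-0.0012,0,0,0]]';  python3 -m handwheel '[[0,0,0,0,0,0],[0,0,0,0,0,0],[0,0,0,0,0,0],[0,0,0,0,0,0]]' -0.4
python3 - <<'E'
from h import *
s=ctrl.snapshot("wrist"); crop(s,"w7.png",130,150,370,320,3)
E
```

```text
clock: 10.38
tool_pos: [0.5462, -0.0827, 0.0455]
orientation: [180.0, 0.0, 173.0]
force: [-4.3, 1.2, 6.2]
opening: 0.0411
clock: 10.88
tool_pos: [0.5462, -0.0827, 0.0451]
orientation: [180.0, 0.0, 172.9]
force: [0.4, 0.3, -0.1]
opening: 0.0611
```

View pics/w7.png

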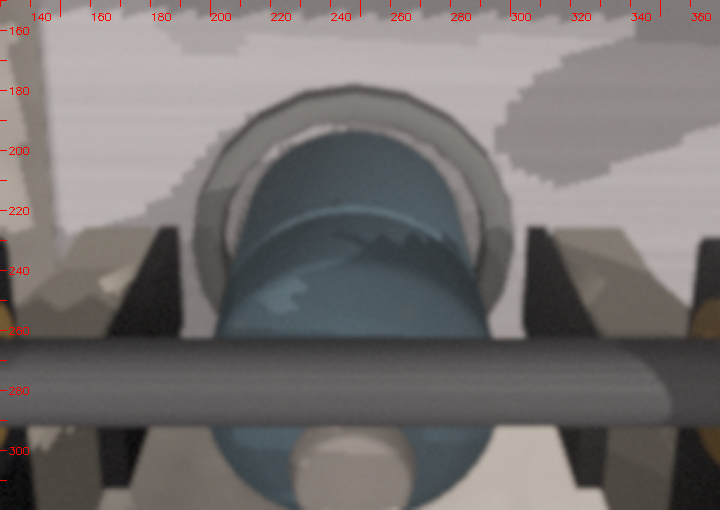

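```bash
python3 -m handwheel '[[0,0,-0.01,0,0,0],[0,0,-0.03,0,0,0],[0,0,-0.06,0,0,0],[0,0,-0.1,0,0,0],[0,0,-0.14,0,0,0],[0,0,-0.16,0,0,0],[0,0,-0.16,0,0,0],[0,0,-0.16,0,0,0]]' -0.4
python3 - <<'E'
from h import *
for n in["wrist","top","scene"]:
    s=ctrl.snapshot(n); np.save(n+".npy",s,allow_pickle=True)
    if n=="wrist": cv2.imwrite("pics/w8.png",s["img"])
    if n=="top": crop(s,"top8.png",180,140,310,240,5)
    if n=="scene": crop(s,"sc8.png",200,155,320,255,6)
E
```

```text
clock: 11.92
tool_pos: [0.5456, -0.0828, 0.205]
orientation: [180.0, -0.0, 172.9]
force: [-0.5, 0.6, -1.0]
opening: 0.0614
```

View pics/w8.png

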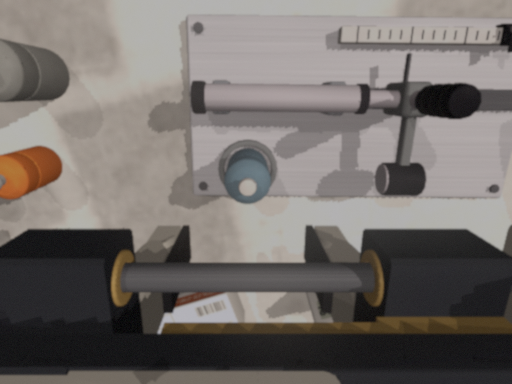

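View pics/top8.png

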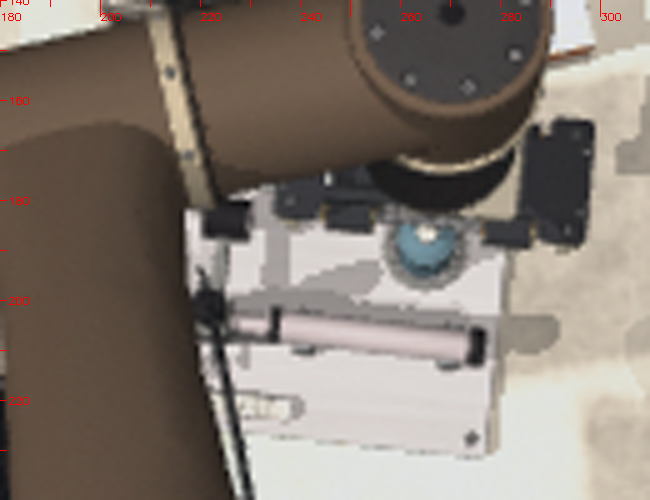

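View pics/sc8.png

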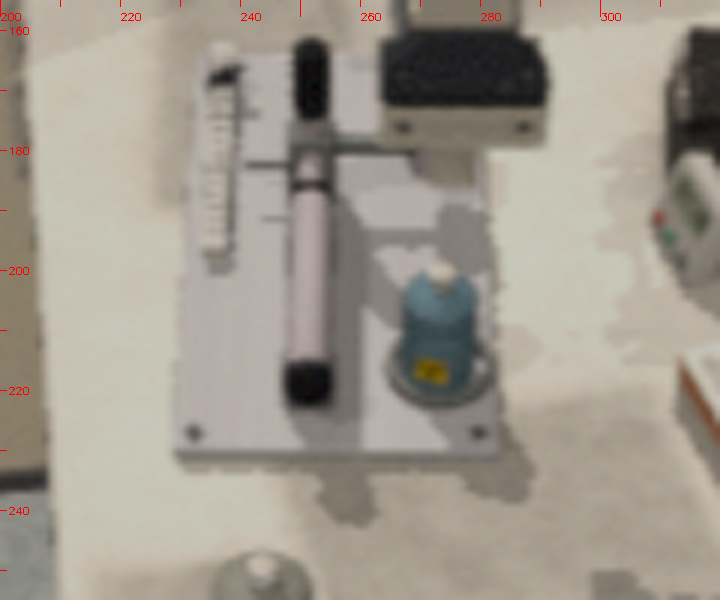

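Run:
```python
from h import *
w=np.load("wrist.npy",allow_pickle=True).item()
print(ray(w,463,100,.124), ray(w,248,187,.084))
rel(.492,.068,.205,-187.1)
```

```text
[0.49102707 0.06852887 0.124     ] [ 0.54506944 -0.08279806  0.084     ]
[0.0717, 0.1431, -0.0007, -0.0004, -0.0016, 0.0006] 12.075
```

```bash
python3 -m handwheel '[[0.002,0.02,0,0,0,0],[0.005,0.05,0,0,0,0],[0.008,0.08,0,0,0,0],[0.011,0.11,0,0,0,0],[0.014,0.14,0,0,0,0],[0.016,0.16,0,0,0,0],[0.016,0.16,0,0,0,0],[0.016,0.16,0,0,0,0]]' -0.4
python3 - <<'E'
from h import *
s=ctrl.snapshot("wrist"); np.save("wrist.npy",s,allow_pickle=True); cv2.imwrite("pics/w9.png",s["img"]); crop(s,"w9b.png",150,0,400,170,3)
E
```

```text
clock: 13.08
tool_pos: [0.5497, 0.0776, 0.2048]
orientation: [-180.0, -0.0, 172.9]
force: [-0.6, -0.4, 0.1]
opening: 0.0612
```

View pics/w9.png

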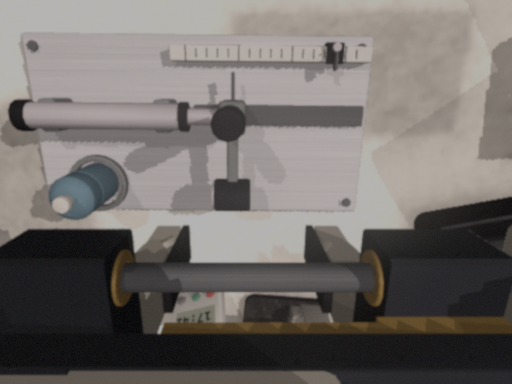

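View pics/w9b.png

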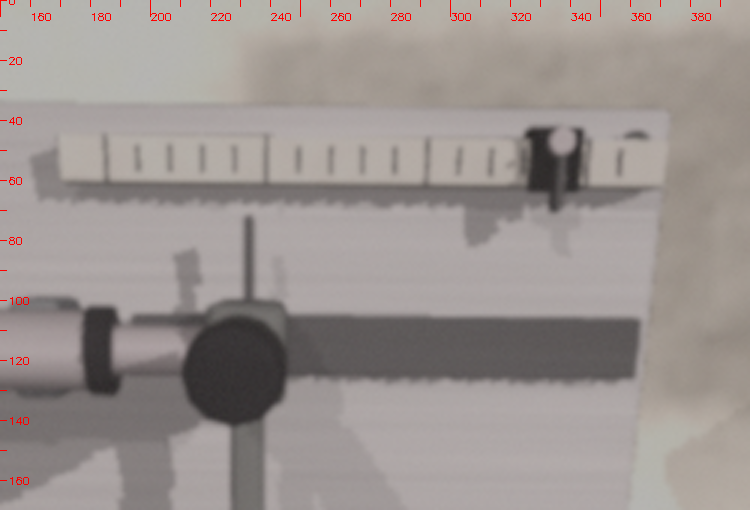

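Run:
```python
from h import *
w=np.load("wrist.npy",allow_pickle=True).item()
a=ray(w,232.7,72.5,.033);b=ray(w,334.7,69.5,.033);t=np.radians(-7.09)
gy=np.array([-np.sin(t),np.cos(t),0]);gx=np.array([np.cos(t),np.sin(t),0])
print(a,b,(b-a)@gy,(b-a)@gx); k=ray(w,228.3,123,.124); print("knob",k,(k-a)@gy,(k-a)@gx)
c=ray(w,170+(0),35,.01)
rel(.492,.069,.160,-187.1)
```

```text
[0.45330875 0.07522107 0.033     ] [0.46227943 0.16839423 0.033     ] 0.09356794669698905 -0.002598117444522235
knob [0.49066425 0.07107033 0.124     ] 0.0004917305433003231 0.037582182130773065
[0.0563, -0.0154, 0.045, -0.0003, -0.0004, 0.0003] 13.125
```

```bash
python3 -m handwheel '[[0.02,-0.005,0,0,0,0],[0.045,-0.012,0,0,0,0],[0.057,-0.015,0,0,0,0],[0.057,-0.015,0,0,0,0],[0.057,-0.015,0.02,0,0,0],[0.057,-0.015,0.045,0,0,0],[0.057,-0.015,0.045,0,0,0]]'
python3 - <<'E'
from h import *
s=ctrl.snapshot("wrist"); cv2.imwrite("pics/w10.png",s["img"]);w=s
k=ray(s,0,0,.1)
rel(.491,.0695,.098,-187.1);print(proj(w,[.491,.0695,.124]))
E
```

```text
clock: 14.0
tool_pos: [0.4912, 0.0697, 0.1587]
orientation: [-179.9, -0.2, 172.9]
force: [-0.1, 0.4, -0.1]
opening: 0.0612
[0.0008, -0.0005, 0.0619, -0.0013, -0.001, 0.0008] 14.05
[248.44786284 228.64831244]
```

View pics/w10.png

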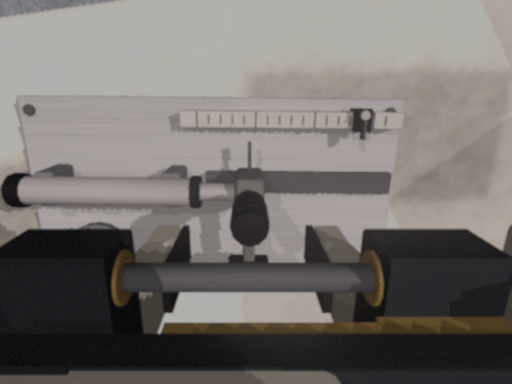

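```bash
python3 -m handwheel '[[0.002,0.0005,0.02,0,0,0],[0.002,0.0005,0.045,0,0,0],[0.002,0.0005,0.061,0,0,0],[0.002,0.0005,0.061,0,0,0],[0.002,0.0005,0.061,0,0,0]]'; python3 -m handwheel '[[0,0,0,0,0,0],[0,0,0,0,0,0],[0,0,0,0,0,0],[0,0,0,0,0,0]]' 1;  python3 - <<'E'
from h import *
s=ctrl.snapshot("wrist"); cv2.imwrite("pics/w11.png",s["img"])
E
```

```text
clock: 14.68
tool_pos: [0.4906, 0.0712, 0.1004]
orientation: [180.0, 0.1, 173.0]
force: [-0.2, -0.1, 0.7]
opening: 0.0614
clock: 15.18
tool_pos: [0.4896, 0.0709, 0.0993]
orientation: [180.0, 0.0, 172.9]
force: [-0.2, -0.3, -1.0]
opening: 0.0268
```

View pics/w11.png

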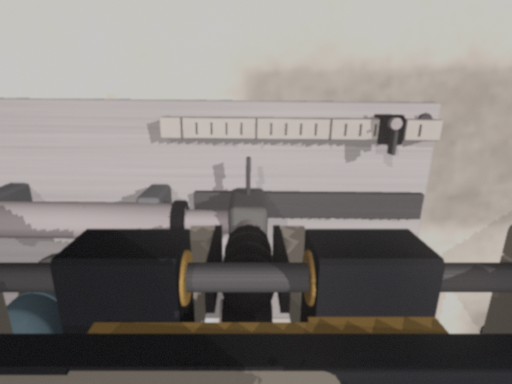

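```bash
python3 -m handwheel '[[0,0,0,0,0,0],[0,0,0,0,0,0],[0,0,0,0,0,0]]' 1;  python3 - <<'E'
from h import *
s=ctrl.snapshot("wrist"); np.save("wrist.npy",s,allow_pickle=True);crop(s,"w12.png",220,100,420,200,4)
E
```

```text
clock: 15.6
tool_pos: [0.4896, 0.0711, 0.0992]
orientation: [180.0, 0.0, 172.9]
force: [-1.4, 3.3, 0.5]
opening: 0.0234
```

View pics/w12.png

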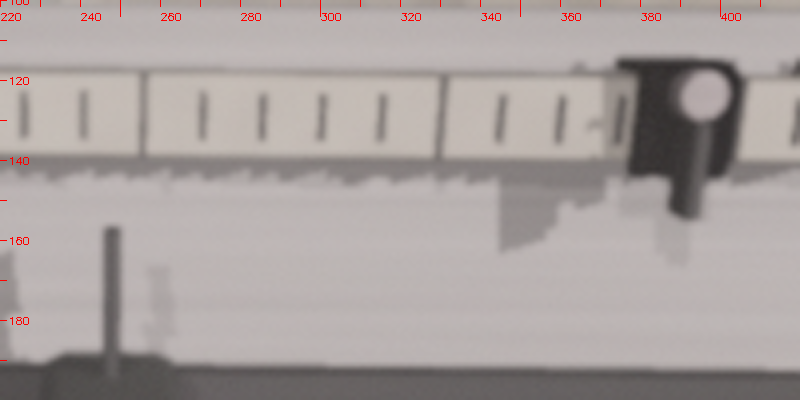

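```bash
python3 -m handwheel '[[0,0.01,0,0,0,0],[0,0.024,0,0,0,0],[0,0.038,0,0,0,0],[0,0.052,0,0,0,0],[0,0.066,0,0,0,0],[0,0.078,0,0,0,0],[0,0.084,0,0,0,0],[0,0.084,0,0,0,0]]';  python3 -m handwheel '[[0,0,0,0,0,0]]'
python3 - <<'E'
from h import *
s=ctrl.snapshot("wrist"); np.save("wrist.npy",s,allow_pickle=True);cv2.imwrite("pics/w13a.png",s["img"]);crop(s,"w13.png",200,80,340,200,5)
E
```

```text
clock: 16.65
tool_pos: [0.5005, 0.1534, 0.0992]
orientation: [-179.9, 0.0, 173.0]
force: [5.7, -8.3, 1.3]
opening: 0.0233
clock: 16.77
tool_pos: [0.5005, 0.1531, 0.0992]
orientation: [-179.9, 0.0, 173.0]
force: [4.6, -8.2, 1.1]
opening: 0.0236
```

View pics/w13.png

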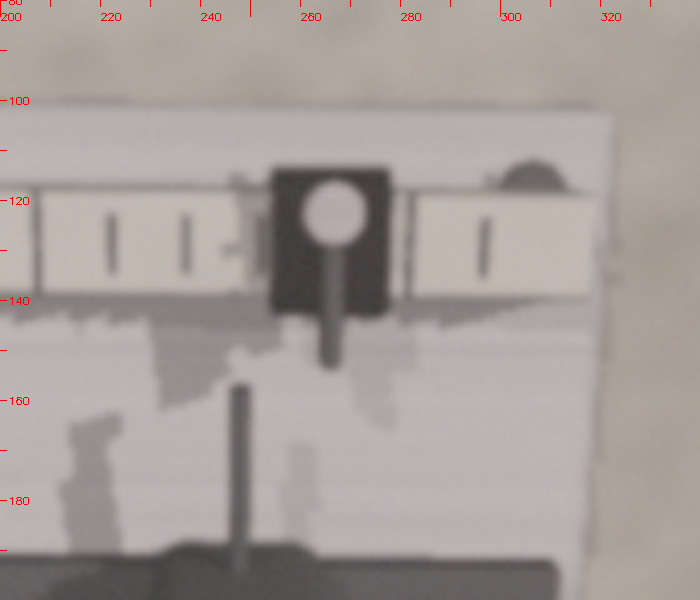

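Run:
```python
from h import *
w=np.load("wrist.npy",allow_pickle=True).item()
t=np.radians(-7.09);gy=np.array([-np.sin(t),np.cos(t),0])
a=ray(w,247.8,157.5,.033);b=ray(w,265.8,152.5,.033);print(a,b,(b-a)@gy)
```

```text
[0.46391543 0.15700231 0.033     ] [0.4620686  0.16907586 0.033     ] 0.011753281751907001
```

```bash
python3 -m handwheel '[[0,0.004,0,0,0,0],[0,0.008,0,0,0,0],[0,0.011,0,0,0,0],[0,0.0115,0,0,0,0],[0,0.0115,0,0,0,0],[0,0.0115,0,0,0,0]]'
python3 - <<'E'
from h import *
s=ctrl.snapshot("wrist"); np.save("wrist.npy",s,allow_pickle=True);crop(s,"w14.png",200,80,340,200,5)
s=ctrl.snapshot("scene");crop(s,"sc14.png",200,155,320,255,6)
E
```

```text
clock: 17.58
tool_pos: [0.5019, 0.1643, 0.0992]
orientation: [-179.9, 0.0, 172.9]
force: [5.3, -8.6, 0.5]
opening: 0.0234
```

View pics/w14.png

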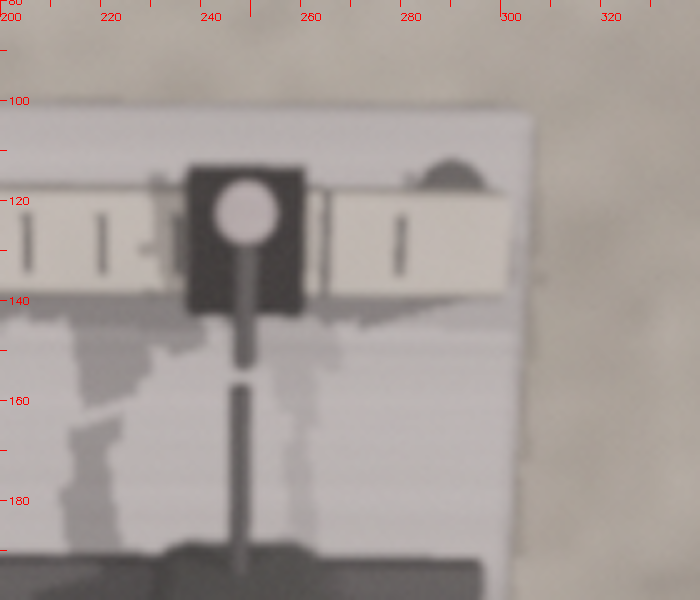

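View pics/sc14.png

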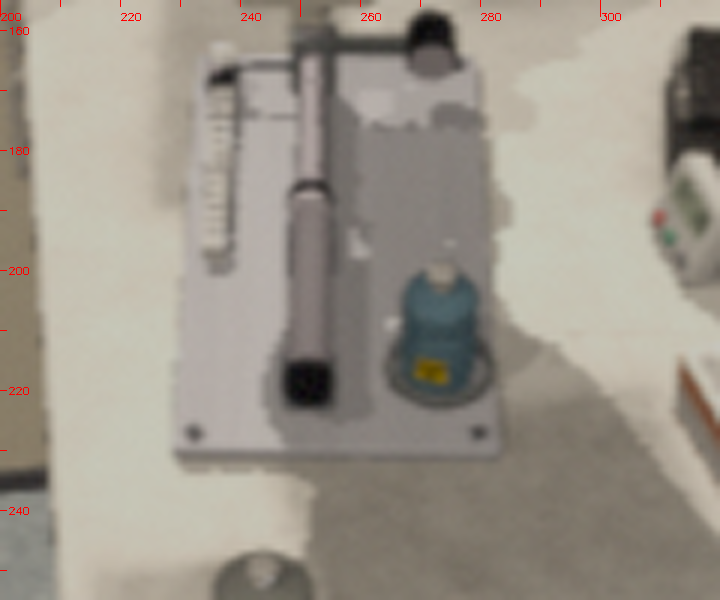

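```bash
python3 - <<'E'
from h import *
w=np.load("wrist.npy",allow_pickle=True).item()
t=np.radians(-7.09);gy=np.array([-np.sin(t),np.cos(t),0])
a=ray(w,247.8,157.5,.033);b=ray(w,248.7,152.5,.033);print((b-a)@gy)
E
python3 -m handwheel '[[0,0.0004,0,0,0,0],[0,0.0004,0,0,0,0],[0,0.0004,0,0,0,0],[0,0.0004,0,0,0,0],[0,0.0004,0,0,0,0],[0,0.0004,0,0,0,0],[0,0.0004,0,0,0,0],[0,0.0004,0,0,0,0]]'
python3 - <<'E'
from h import *
s=ctrl.snapshot("wrist");crop(s,"w15.png",200,80,340,200,5);s=ctrl.snapshot("top");crop(s,"top15.png",180,140,390,240,3)
E
```

```text
0.0005855665289384066
clock: 18.68
tool_pos: [0.502, 0.1646, 0.0992]
orientation: [-179.9, 0.0, 172.9]
force: [5.7, -8.7, -0.6]
opening: 0.0238
```

View pics/w15.png

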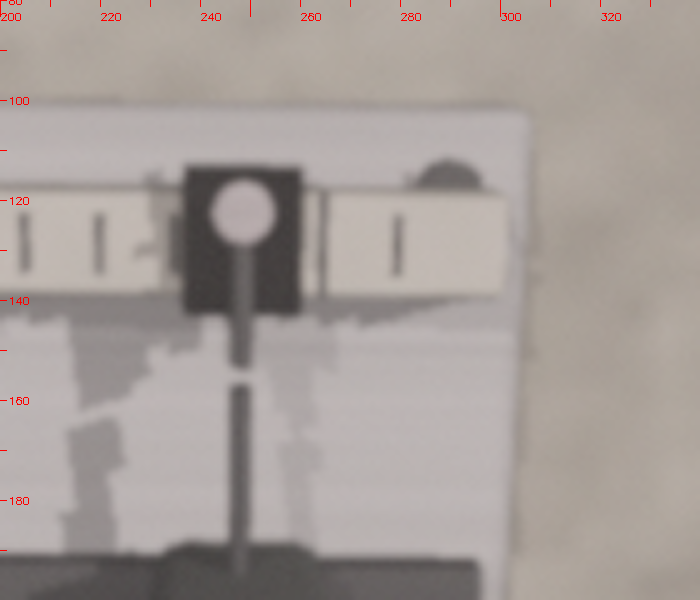

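View pics/top15.png

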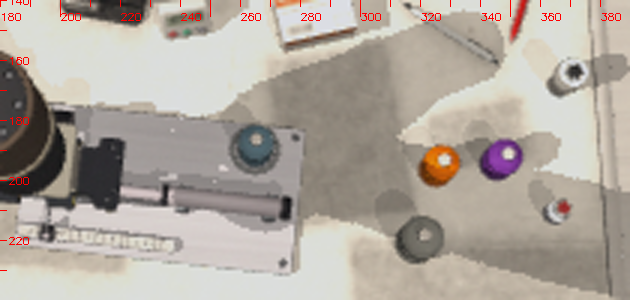

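Pointer and fin are both at column 248 in the wrist view. The pot sits in the ring at (255, 188) in the top view, and the other pots, the shield and the vial are where they were. I'm handing the job in.

Run:
```python
from plant import ctrl
print(ctrl.close_job()); o=ctrl.get_obs(); print(o["clock"],o["tool_pos"],o["force"],o["opening"])
```

```text
the job is handed in; nothing more can be done
None
the job is handed in; nothing more can be done
```

I set the small blue-grey pot down in the ring seat and let go of it. I then drew the rod out about 94 mm by its knob and handed the job in at about 18.8 s, still holding it. No verdict was reported, and no state could be read after the hand-in.

- **Pot:** in the last scene and top pictures it stands upright inside the ring. I lowered it slowly until it met the floor, and it had touched down before I opened the fingers.
- **Rod:** the pointer lines up with the index's fin in the wrist picture, within about 0.3 mm, and was steady. The wrist read about 10 N against the spring and friction.
- **Other things:** the large pot, the look-alikes, the shield and the vial look unmoved in the last top picture. The index kept its place on the scale. The meter was outside my last picture crops; the arm never worked near it.
- **What disagreed:** the cameras differed by 2–4 mm on where the seat is. I settled that by comparing the pot with the ring directly in the wrist view. The wrist also showed about 5 N sideways while pulling, which I left as it was.

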